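# Hang the LED module on the headlamp's two pins and lock it

### The job

Fit the new LED control module (blue heat sink, not the black one) into the open headlamp: swing the orange retainer out of the way, hang the module's plate on the two pins so that it lies fully home on the sloping seat with the large hole over the thick brass pin, then swing the retainer all the way back over the plate. Leave the old module and everything else on the bench where they are.

Things in the scene. Friction and masses are not known exactly. Their poses are not given: they have to be found in the camera images.
- module_center (a point): New LED module, 0.25 to 0.5 kg, flat on the bench: plate 64 x 130 x 6 mm with a blue heat sink block 36 x 50 mm on its middle, 50 mm high in all; grip the block across its 36 mm. Point: its middle, 25 mm above the underside. x along the 64 mm side (and the block's 36 mm), y along the 130 mm side to the large hole, z up. Starts with y within 0.5 rad of world y (no half turn needed).
- large_hole (a point): Centre of the module's large hole (14.5 mm across) at the plate's underside: 48 mm along +y from the plate's middle. A red plug, 9 mm along y and reaching 18 mm above the underside, stands between this hole and the heat sink.
- small_hole (a point): Centre of the module's small hole (10.5 mm across) at the plate's underside: 48 mm along -y from the plate's middle.
- seat: Sloping seat in the black headlamp on the left. Origin on its face, half-way between the pins. z: its normal, the pins' direction, leaning 25 deg towards the robot; y level, thin to thick pin; x up the slope. Panel x -80 to 145, y -130 to 250 mm, lip 10 to 16 mm high; chrome bowl 96 mm wide, 30 high at x 35, y 140. Module home: its underside on this face (z = 0), its axes along the seat's.
- thick_pin (a point): Foot of the thick brass pin on the seat's face, at seat y = +48 mm: 12 mm across, straight for 12 mm and then tapering to 4 mm at its tip, 22 mm above the face.
- thin_pin (a point): Foot of the thin steel pin on the seat's face, at seat y = -48 mm: 8 mm across, straight for 12 mm and then tapering to 3 mm at its tip, 22 mm above the face.
- retainer (a joint): Angle (rad) of the orange L-shaped retainer on the seat: 0 closed at its stop (32 mm nose pointing down the slope, 9 mm above the seat, over a seated plate's edge) to 1.5 open (nose beside the plate). Grows counterclockwise seen from above; clear of the plate from about 1.1. Stays where left (friction 0.03 N m).
- retainer_knob (a point): The retainer's upright round orange knob, 14 mm across, reaching from 15 to 52 mm above the seat's face, parallel to the seat's normal; this point is on its axis 36 mm above the face. It is 48 mm from the pivot, towards seat -y when closed and towards seat +x when open by 1.5 rad. It can be pinched or pushed.
- retainer_pivot (a point): A point on the retainer's pivot axis (parallel to seat z) 36 mm above the seat's face, at seat x = 50, y = -50 mm. The pivot itself reaches only 17 mm above the face.
- oldmodule_center (a point): The old module, same size and shape with a black heat sink and a white plug; same point and axes. To be left alone. The two modules lie side by side on the right half of the bench, either one nearer the middle.
- spraycan: Red spray can, 60 mm across, 160 mm high, standing; origin under its centre. Leave alone.
- jar: Jar with yellow label, 60 mm across, 70 mm high, standing; origin under its centre. Leave alone.
- bottle: Bottle with blue label, 56 mm across, 170 mm high, standing; origin under its centre. Leave alone.
- taperoll: Yellow roll 76 mm across, 25 mm high, lying flat; origin under its centre. Leave alone.
- screwdriver: Screwdriver with a green handle, lying; leave alone.
- bulbbox: White carton 50 x 50 x 90 mm, standing; origin under its centre. Leave alone.
There are look-alikes about, which are no part of the job. What is shaped like the part that bears module_center but pink is not meant.

How it is judged:
On the way, in this order (a step that is already met when the one before it is completed fails the run):
1. the retainer is swung clear of the plate's place (value of joint retainer above 0.7 rad), for 0.2 s.
2. the module lies home on both pins, the right way round (distance between large_hole and thick_pin below 0.0035 m and distance between small_hole and thin_pin below 0.0035 m), for 0.2 s.
At the end, for the whole second after the job is handed in: The new module lies home on the seat: its large hole within 3.5 mm of the thick pin's foot and its small hole within 3.5 mm of the thin pin's foot; the retainer is closed to less than 0.2 rad; all is released (all of step 2 and value of joint retainer below 0.2 rad); the robot touches nothing.
It fails at once if the old module or a thing on the bench is moved by more than 30 mm (distance of any of oldmodule_center, spraycan, jar, bottle, taperoll, screwdriver, bulbbox from where it was at the start of the episode above 0.03 m).
It also fails if it takes over 67 s, if anything falls off the work surface, if the arm or the gripper's body presses on something with over 40 N, if the wrist force passes 120 N, or if a joint passes its speed limit or range.

### The arm

A 6-joint arm with a two-finger parallel gripper is mounted at the origin on the work surface. World frame = base frame: x ahead of the robot, y to its left, z up, the work surface at z = 0. Lengths are in m, angles in rad, forces in N, time in s.
With the tool pointing down it reaches from about 0.325 to 0.925 m from the base axis. Payload 3.1 kg.
Tool frame: the origin (TCP) lies midway between the tips of the shut fingers; the grasp point (between the pads) lies manip.grip_point_offset behind it (manip.grip_point_offset is the distance from the TCP to the grasp point, in m); z points along the fingers, y is the line along which they close (so a half turn about z gives the same grasp; the last joint's range is limited). The gripper opens to 85 mm and grips with 20 to 120 N. Pads are 22 mm wide; open, the fingers measure 114 mm over their backs; the gripper's body (76 mm by 85 mm) begins 54 mm behind the grasp point. The pads swing forward as they close: fully open they stand 13 mm farther back than shut.
Start: joints at [-1.319, 0.217, 1.613, -0, 1.311, -0.112], TCP at [0.222, -0.584, 0.199] pointing down, gripper open.
Joint ranges: [-2.75, 2.75], [-0.78, 2.1], [0.31, 2.55], [-1.13, 4.27], [0.13, 2.63], [-2.58, 2.58]. Speed limits (rad/s): [2.79, 2.79, 3.14, 3.14, 3.14, 3.14].

### API

Orientations are given as a 3x3 rotation matrix whose columns are the frame's x, y, z axes.
In Python, from cell import read_state, vision, manip gives the robot as it stands. The module is installed in compiled form; this text tells all that it offers.
- The arm moves only by the tool jog_arm, never from a script. Its argument "series" is a list of rows, each an object of numbers: "grip": the opening, from 0 (shut) to 1 (fully open); "dx", "dy", "dz": the shift along the tool's x, y, z in units of 40 mm (1.0 is 40 mm); "roll": the turn about the tool's z in units of 5 degrees (1.0 is 5 degrees). In form: [{"grip": .., "dx": .., "dy": .., "dz": .., "roll": ..}, ...]. A call has exactly 10 rows; each row is the pose to reach, as a shift and turn from the pose commanded when the call began, along the tool's axes at that moment; what a row does not reach only later rows make up. A row lasts 1/10 s, in which the tool goes at most 50 mm and 8.59 degrees, less where a joint would pass 70% of its speed; a pose out of reach is approached as far as the arm can. A call with a gripper value outside its range is refused whole. The fingers move at their own pace and stop on an object; "newtons" is the grip in N (left out, the last holds). Time passes only in rows, so rows that repeat a pose let the fingers close, or fill a call up. It gives the time, the measured TCP pose, the force, the opening and the grip force at its end, in the units of the state.
- read_state(): the state, without advancing time (a new reading comes with each control period).
- vision.camera(name): name is "side" or "top"; returns a dict with "pixels" (420x560x3 uint8, red, green, blue), "fx", "fy", "cx", "cy" (pixels), "pose" (4x4, takes a point from camera to world coordinates). Camera axes: x right, y down, z forward; pixel columns grow to the right and rows downward; lengths in m; the calibration is good to about 2 mm. A picture is of the moment at which its call begins. There is no depth.
- manip.finish_job(): hands the job in; it is judged then, once.
The state is a dict: "time_s": time; "joint_positions": joint angles; "joint_velocities": joint speeds; "effort": joint torques, N m; "tool_pos": TCP position; "tcp_rot": TCP orientation; "force": force on the tool from outside, world axes, zero at the start; "wrist_torque": the same for the moment, N m; "gripper_width": finger opening in m; "grip_force": force on a finger pad.
Only numpy, scipy, OpenCV 4.12 (cv2) and the standard library are available. Lean on these libraries where they do the work, as an engineer would, in place of code of your own. Each camera call takes 0.05 s, during which the arm holds its last target. There are 200 camera calls.

## Working session

There is one attempt and no reset: what is moved stays moved. The work goes in short steps, Python scripts to look and compute and a tool call to move; the robot and the scene stay as the last step left them, time stands still between calls to the robot, and variables do not carry over. Pictures are saved under pics/ and viewed, at most 10 in all, crops included, and the job is handed in when it is done.

Besides the shell and the picture viewer there is one more tool, called after ">>>" as name(argument=value, ...) on one line, values as JSON. jog_arm: Moves the arm, as the interface text tells. Its arguments: {"type":"object","properties":{"series":{"type":"array","items":{"type":"object","properties":{"grip":{"type":"number"},"dx":{"type":"number"},"dy":{"type":"number"},"dz":{"type":"number"},"roll":{"type":"number"}}}},"newtons":{"type":"number"}},"required":["series"]}

```bash
mkdir -p pics; python3 - <<'E'
from cell import read_state, vision, manip
import cv2,numpy as np
np.set_printoptions(precision=4,suppress=True)
for n in("top","side"):
    c=vision.camera(n); cv2.imwrite(f"pics/{n}0.png",c["pixels"][:,:,::-1]); np.save(n+"0.npy",c["pixels"])
    print(n,c["fx"],c["fy"],c["cx"],c["cy"]);print(c["pose"])
s=read_state();print(s);print(manip.grip_point_offset)
E
```

```text
top 395.1864436345314 395.1864436345314 279.510919320112 208.96946840977515
[[ 0.0132 -0.9973  0.0722  0.3946]
 [-0.9999 -0.0138 -0.0072 -0.0216]
 [ 0.0082 -0.0721 -0.9974  0.9986]
 [ 0.      0.      0.      1.    ]]
side 502.16968483455906 502.16968483455906 272.3888189740092 213.42280584935014
[[-0.7552 -0.3948  0.5233 -0.1559]
 [-0.6555  0.4525 -0.6046  0.6945]
 [ 0.0019 -0.7996 -0.6005  0.8357]
 [ 0.      0.      0.      1.    ]]
{'time_s': 0.1, 'joint_positions': array([-1.3192,  0.2177,  1.6148,  0.    ,  1.3113, -0.1122]), 'joint_velocities': array([-0.0016, -0.0014, -0.0048,  0.0021, -0.0022, -0.0013]), 'effort': array([ -0.0012, -39.8076, -30.4969,  -0.0002,   0.0042,   0.    ]), 'tool_pos': array([ 0.2222, -0.5833,  0.1979]), 'tcp_rot': array([[ 0.9345,  0.3558, -0.0005],
       [ 0.3558, -0.9345,  0.0021],
       [ 0.0003, -0.0022, -1.    ]]), 'force': array([-0.6994, -1.0545, -0.1835]), 'wrist_torque': array([-0.0073, -0.001 , -0.0483]), 'grip_force': 0.0, 'gripper_width': 0.08552059172499572}
0.0187
```

View pics/top0.png

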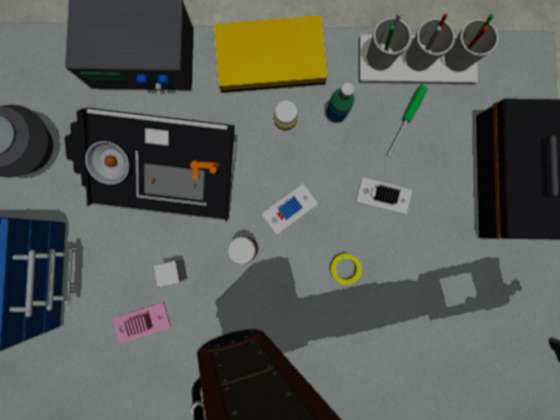

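View pics/side0.png

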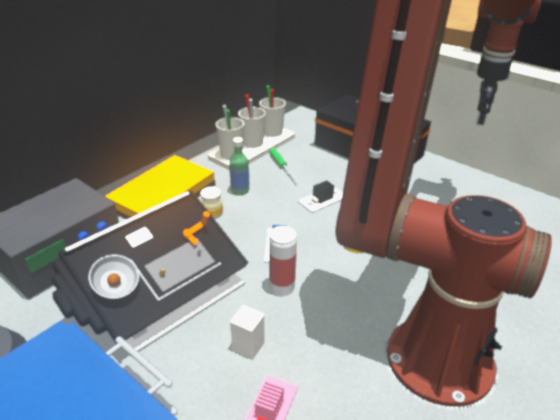

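The top view shows the blue module at (290,208), with the spray can near it at (243,250). The headlamp seat is at about (175,182), with its pins at about (152,180) and (202,183), and the retainer at about (205,168). The old black module is at (385,195). The side view has the seat at about (180,262), and the can partly hides the blue module at (275,240). I'll zoom in on the seat and the module in both views.

```bash
python3 - <<'E'
import cv2,numpy as np
t=np.load("top0.npy")[:,:,::-1];s=np.load("side0.npy")[:,:,::-1]
def cr(i,x0,y0,w,h,k): return cv2.resize(i[y0:y0+h,x0:x0+w],None,fx=k,fy=k,interpolation=cv2.INTER_CUBIC)
a=cr(t,130,140,100,70,4);b=cr(s,130,205,100,70,4)
c=cr(t,255,175,80,60,5);d=cr(s,250,205,80,60,5)
out=np.vstack([np.hstack([a,b]),np.hstack([c,d])])
cv2.imwrite("pics/crop0.png",np.clip(out.astype(float)*1.3,0,255).astype(np.uint8));print(out.shape)
E
```

```text
(580, 800, 3)
```

View pics/crop0.png

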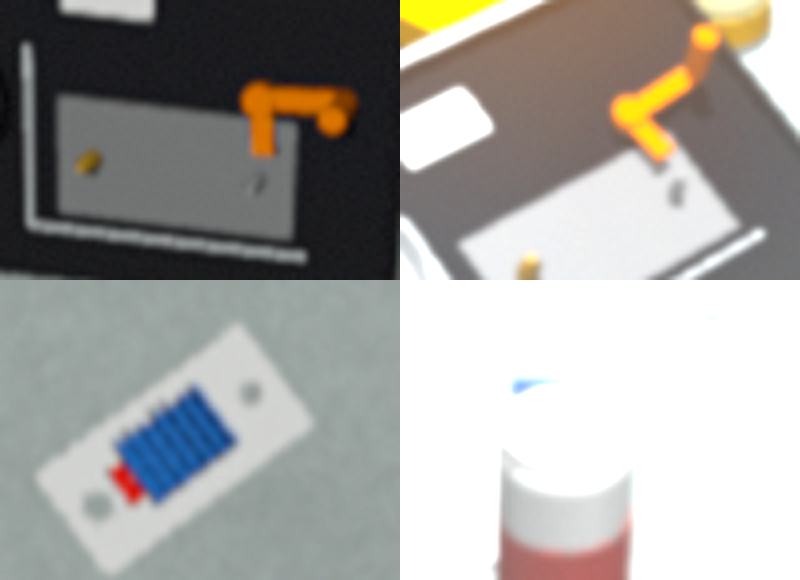

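The crop shows the brass pin's tip near top-crop (82,168), the steel pin near (252,186), the knob top at (332,124) and the pivot disc at (260,100). In the side crop the knob top is at (306,36), the pivot at (228,110) and the brass tip at (130,256). The can hides the module almost completely in the side view, so I'll get a fix from the top view and refine it later.

```bash
cat > h.py <<'E'
import numpy as np, cv2
from cell import read_state, vision, manip
from scipy.optimize import least_squares
np.set_printoptions(precision=4,suppress=True)
def ray(c,u,v):
    d=c["pose"][:3,:3]@np.array([(u-c["cx"])/c["fx"],(v-c["cy"])/c["fy"],1]); return c["pose"][:3,3],d
def onz(c,u,v,z): o,d=ray(c,u,v); return o+d*(z-o[2])/d[2]
def proj(c,p):
    q=c["pose"][:3,:3].T@(np.asarray(p)-c["pose"][:3,3]); return np.array([c["fx"]*q[0]/q[2]+c["cx"],c["fy"]*q[1]/q[2]+c["cy"]])
def tri(c1,p1,c2,p2):
    A=[];b=[]
    for c,p in((c1,p1),(c2,p2)):
        o,d=ray(c,*p);d=d/np.linalg.norm(d);P=np.eye(3)-np.outer(d,d);A.append(P);b.append(P@o)
    A=np.vstack(A);b=np.hstack(b);x=np.linalg.lstsq(A,b,rcond=None)[0];return x,np.linalg.norm(A@x-b)
def seatR(yaw):
    a=np.radians(25);z=np.array([-np.sin(a),0,np.cos(a)]);x=np.array([np.cos(a),0,np.sin(a)])
    c,s=np.cos(yaw),np.sin(yaw);Z=np.array([[c,-s,0],[s,c,0],[0,0,1]])
    return Z@np.column_stack([x,[0,1,0],z])
def cen(m):
    v,u=np.nonzero(m);return u.mean(),v.mean(),len(u)
E
python3 - <<'E'
from h import *
T=vision.camera("top");S=vision.camera("side")
C=lambda x,y,x0,y0,k=4:((x+.5)/k-.5+x0,(y+.5)/k-.5+y0)
t=lambda x,y:C(x,y,130,140);s=lambda x,y:C(x,y,130,205)
print("knobtop",tri(T,t(332,124),S,s(306,36)))
print("pivottop",tri(T,t(260,100),S,s(228,108)))
print("brasstip",tri(T,t(82,168),S,s(130,256)))
obs=[(T,t(332,124),(.05,-.098,.052)),(S,s(306,36),(.05,-.098,.052)),(T,t(260,100),(.05,-.05,.017)),(S,s(228,108),(.05,-.05,.017)),
(T,t(82,168),(0,.048,.021)),(S,s(130,256),(0,.048,.021)),(S,s(278,183),(0,-.048,.021)),(T,t(251,187),(0,-.048,.021))]
def f(p):
    R=seatR(p[3]);return np.hstack([proj(c,p[:3]+R@np.array(q))-uv for c,uv,q in obs])
r=least_squares(f,[.47,.27,.08,-.1]);print(r.x);print(r.fun.reshape(-1,2)); np.save("seat.npy",r.x)
hsv=cv2.cvtColor(T["pixels"],cv2.COLOR_RGB2HSV).astype(int)
W=np.zeros(hsv.shape[:2],bool);W[175:240,255:335]=1
blue=W&(abs(hsv[...,0]-107)<14)&(hsv[...,1]>130)
red=W&((hsv[...,0]<8)|(hsv[...,0]>172))&(hsv[...,1]>130)
print("blue",cen(blue),"red",cen(red))
pl=W&(hsv[...,2]>180)&(hsv[...,1]<25)|blue|red
pl=cv2.morphologyEx(pl.astype(np.uint8),cv2.MORPH_CLOSE,np.ones((7,7)))
k=max(cv2.findContours(pl,0,2)[0],key=cv2.contourArea);rc=cv2.minAreaRect(k);print(rc)
c=onz(T,*rc[0],.006);print("plate c",c)
m=lambda x,y:C(x,y-280,255,175,5)
L=onz(T,*m(97,505),.006);l=onz(T,*m(251,392),.006);print(L,l,np.linalg.norm(L-l),(L+l)/2,"yaw",np.arctan2(-(L-l)[0],(L-l)[1]))
bx=onz(T,*cen(blue)[:2],.05);print("blue at .05",bx)
E
```

```text
knobtop (array([0.536 , 0.1168, 0.1661]), np.float64(0.0025998867879724595))
pivottop (array([0.5543, 0.1623, 0.1328]), np.float64(0.002419468980915347))
brasstip (array([0.5172, 0.2644, 0.1159]), np.float64(0.0022145089226012003))
[ 0.5217  0.2163  0.0953 -0.0968]
[[-0.266  -0.2391]
 [ 1.1429  1.0991]
 [-0.6942 -0.7753]
 [ 0.4344  0.5083]
 [-0.5145 -0.5773]
 [ 0.5362  0.7702]
 [ 0.6665 -1.7743]
 [-0.333  -0.6284]]
blue (np.float64(289.6356275303644), np.float64(207.62753036437246), 247) red (np.float64(280.1363636363636), np.float64(215.22727272727272), 22)
((287.96002197265625, 208.780029296875), (12.80000114440918, 23.400001525878906), 53.13010025024414)
plate c [ 0.4672 -0.05    0.006 ]
[ 0.4395 -0.0152  0.006 ] [ 0.4976 -0.0922  0.006 ] 0.09645342377244223 [ 0.4686 -0.0537  0.006 ] yaw 0.647199787761972
blue at .05 [ 0.4668 -0.0528  0.05  ]
```

```bash
cat >> h.py <<'E'
def seat(p):
    x=np.load("seat.npy");return x[:3]+seatR(x[3])@np.asarray(p,float)
def go(pos,ang=None,s=None):
    """units to bring TCP to pos; ang: world heading (deg) of tool y"""
    s=s or read_state();R=s["tcp_rot"];d=R.T@(np.asarray(pos)-s["tool_pos"])/.04
    a=np.degrees(np.arctan2(R[1,1],R[0,1]));r=0 if ang is None else ((a-ang+180)%360-180)/5
    return np.round(np.append(d,r),2)
E
python3 - <<'E'
from h import *
k=seat((.05,-.098,.038));print("knob grasp",k,seat((.05,-.098,.052)))
print(go([.37,-.26,.29],-95.5))
print(go([k[0],k[1],.29],-95.5))
k3=k-[0,0,.0187];print(k3)
E
```

```text
knob grasp [0.5414 0.116  0.1509] [0.5355 0.1166 0.1636]
[ 6.33 -6.25 -2.28  5.27]
[ 13.68 -13.51  -2.27   5.27]
[0.5414 0.116  0.1322]
```

>>> jog_arm(series=[{"dx": 0.5, "dy": -0.5, "dz": -1, "roll": 0.5, "grip": 0.4}, {"dx": 1, "dy": -1, "dz": -2, "roll": 1, "grip": 0.4}, {"dx": 1.8, "dy": -1.8, "dz": -2.3, "roll": 1.5, "grip": 0.4}, {"dx": 2.6, "dy": -2.6, "dz": -2.3, "roll": 2, "grip": 0.4}, {"dx": 3.4, "dy": -3.4, "dz": -2.3, "roll": 3, "grip": 0.4}, {"dx": 4.2, "dy": -4.2, "dz": -2.3, "roll": 4, "grip": 0.4}, {"dx": 5.0, "dy": -5.0, "dz": -2.3, "roll": 5.27, "grip": 0.4}, {"dx": 5.8, "dy": -5.8, "dz": -2.3, "roll": 5.27, "grip": 0.4}, {"dx": 6.6, "dy": -6.6, "dz": -2.3, "roll": 5.27, "grip": 0.4}, {"dx": 7.4, "dy": -7.4, "dz": -2.3, "roll": 5.27, "grip": 0.4}], newtons=20)

```text
time_s: 1.2
tool_pos: [0.394, -0.2004, 0.2911]
tcp_rot: [[0.995, -0.096, 0.0], [-0.096, -0.995, -0.0], [0.001, 0.0, -1.0]]
force: [0.4, -0.7, -0.9]
gripper_width: 0.0343
grip_force: 0.0
```

```bash
python3 - <<'E'
from h import *
s=read_state();print(s["tool_pos"],s["tcp_rot"],s["gripper_width"],s["time_s"]);k=seat((.05,-.098,.038))
print(go([k[0],k[1],.2],-95.5,s))
E
```

```text
[ 0.394  -0.2004  0.2911] [[ 0.9953 -0.0964  0.0005]
 [-0.0964 -0.9953 -0.0002]
 [ 0.0005  0.0002 -1.    ]] 0.034250701029347796 1.2
[ 2.9  -8.23  2.28 -0.01]
```

>>> jog_arm(series=[{"dx": 0.4, "dy": -1, "dz": 0, "grip": 0.4}, {"dx": 0.8, "dy": -2, "dz": 0, "grip": 0.4}, {"dx": 1.2, "dy": -3.1, "dz": 0, "grip": 0.4}, {"dx": 1.6, "dy": -4.2, "dz": 0, "grip": 0.4}, {"dx": 2.0, "dy": -5.3, "dz": 0.2, "grip": 0.4}, {"dx": 2.4, "dy": -6.4, "dz": 0.7, "grip": 0.4}, {"dx": 2.7, "dy": -7.4, "dz": 1.3, "grip": 0.4}, {"dx": 2.9, "dy": -8.23, "dz": 1.9, "grip": 0.4}, {"dx": 2.9, "dy": -8.23, "dz": 2.28, "grip": 0.4}, {"dx": 2.9, "dy": -8.23, "dz": 2.28, "grip": 0.4}])

```text
validation failed for argument at $.se...
```

```bash
python3 - <<'E'
from h import *
T=vision.camera("top");S=vision.camera("side")
f=lambda c,x,y,w,h,k:cv2.resize(c["pixels"][y:y+h,x:x+w,::-1],None,fx=k,fy=k,interpolation=cv2.INTER_CUBIC)
cv2.imwrite("pics/k1.png",np.hstack([f(T,150,110,100,130,4),f(S,160,130,100,130,4)]))
s=read_state();print(s["tool_pos"],proj(T,s["tool_pos"]),proj(S,s["tool_pos"]));k=seat((.05,-.098,.038))
print(go(k-[0,0,.0187],-95.5,s))
# module now, if visible
cv2.imwrite("pics/s1.png",S["pixels"][:,:,::-1])
E
```

```text
[ 0.3952 -0.1975  0.2911] [374.6082 238.5253] [345.2277 132.6294]
[ 2.94 -8.12  3.99  0.08]
```

View pics/k1.png

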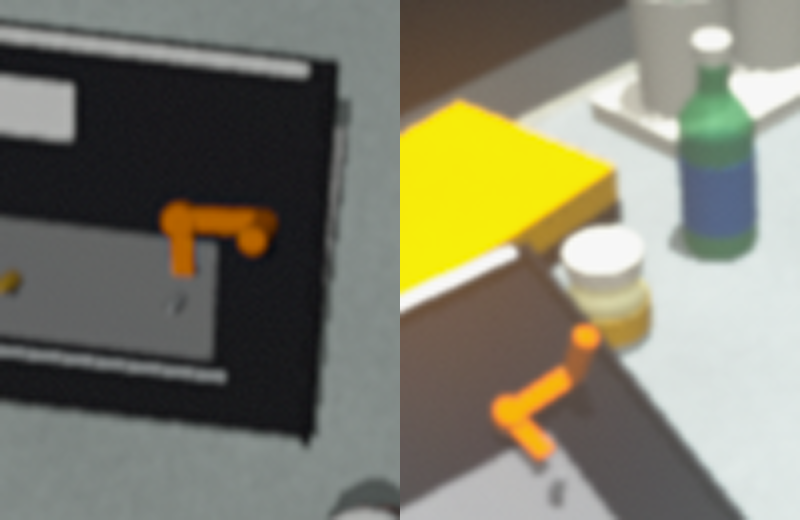

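The move was refused, probably because a value exceeded 8, so the arm hasn't moved. The picture still shows the knob free at top-crop (253,240). I'll split the move.

>>> jog_arm(series=[{"dx": 0.4, "dy": -1, "dz": 0, "grip": 0.4}, {"dx": 0.8, "dy": -2, "dz": 0, "grip": 0.4}, {"dx": 1.2, "dy": -3.1, "dz": 0, "grip": 0.4}, {"dx": 1.6, "dy": -4.2, "dz": 0, "grip": 0.4}, {"dx": 2.0, "dy": -5.3, "dz": 0.2, "grip": 0.4}, {"dx": 2.4, "dy": -6.4, "dz": 0.7, "grip": 0.4}, {"dx": 2.7, "dy": -7.2, "dz": 1.3, "grip": 0.4}, {"dx": 2.9, "dy": -7.9, "dz": 1.9, "grip": 0.4}, {"dx": 2.9, "dy": -7.9, "dz": 2.2, "grip": 0.4}, {"dx": 2.9, "dy": -7.9, "dz": 2.2, "grip": 0.4}])

```text
validation failed for argument at $.se...
```

```bash
python3 - <<'E'
from h import *
T=vision.camera("top");S=vision.camera("side")
f=lambda c,x,y,w,h,k:cv2.resize(c["pixels"][y:y+h,x:x+w,::-1],None,fx=k,fy=k,interpolation=cv2.INTER_CUBIC)
cv2.imwrite("pics/k2.png",np.hstack([f(T,150,110,100,130,4),f(S,160,130,100,130,4)]))
s=read_state();print(s["tool_pos"],proj(T,s["tool_pos"]),proj(S,s["tool_pos"]));k=seat((.05,-.098,.038))
print(go(k-[0,0,.0187],-95.5,s))
E
```

```text
[ 0.3939 -0.2013  0.2911] [376.749  239.2618] [346.629  132.2202]
[ 2.93 -8.24  3.97  0.03]
```

View pics/k2.png

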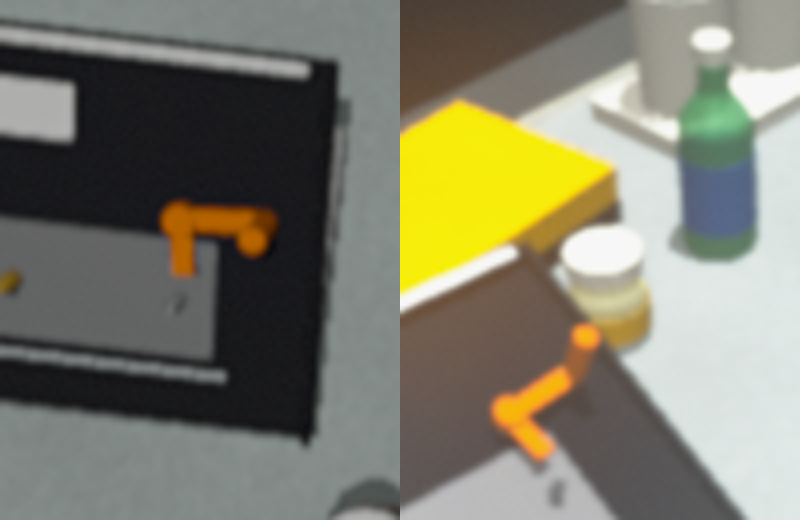

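The arm still hasn't moved and the picture is unchanged. The rows I left without "roll" are probably the cause, so I'll include every key.

>>> jog_arm(series=[{"dx": 0.4, "dy": -1, "dz": 0, "roll": 0, "grip": 0.4}, {"dx": 0.8, "dy": -2, "dz": 0, "roll": 0, "grip": 0.4}, {"dx": 1.2, "dy": -3.1, "dz": 0, "roll": 0, "grip": 0.4}, {"dx": 1.6, "dy": -4.2, "dz": 0, "roll": 0, "grip": 0.4}, {"dx": 2.0, "dy": -5.3, "dz": 0.2, "roll": 0, "grip": 0.4}, {"dx": 2.4, "dy": -6.4, "dz": 0.7, "roll": 0, "grip": 0.4}, {"dx": 2.7, "dy": -7.2, "dz": 1.3, "roll": 0, "grip": 0.4}, {"dx": 2.9, "dy": -7.9, "dz": 1.9, "roll": 0, "grip": 0.4}, {"dx": 2.9, "dy": -7.9, "dz": 2.2, "roll": 0, "grip": 0.4}, {"dx": 2.9, "dy": -7.9, "dz": 2.2, "roll": 0, "grip": 0.4}], newtons=20)

```text
time_s: 2.4
tool_pos: [0.5378, 0.0998, 0.2]
tcp_rot: [[0.995, -0.097, -0.006], [-0.097, -0.995, -0.001], [-0.006, 0.002, -1.0]]
force: [0.4, -0.3, 1.1]
gripper_width: 0.034
grip_force: 0.0
```

```bash
python3 - <<'E'
from h import *
T=vision.camera("top");S=vision.camera("side")
f=lambda c,x,y,w,h,k:cv2.resize(c["pixels"][y:y+h,x:x+w,::-1],None,fx=k,fy=k,interpolation=cv2.INTER_CUBIC)
cv2.imwrite("pics/k3.png",np.hstack([f(T,150,110,100,130,4),f(S,160,130,100,130,4)]))
s=read_state();print(s["tool_pos"],proj(T,s["tool_pos"]),proj(S,s["tool_pos"]));k=seat((.05,-.098,.038))
print(go(k-[0,0,.0187],-95.5,s))
E
```

```text
[0.5397 0.0994 0.2033] [217.7012 165.1253] [210.2919 195.9793]
[ 0.   -0.42  1.78 -0.03]
```

View pics/k3.png

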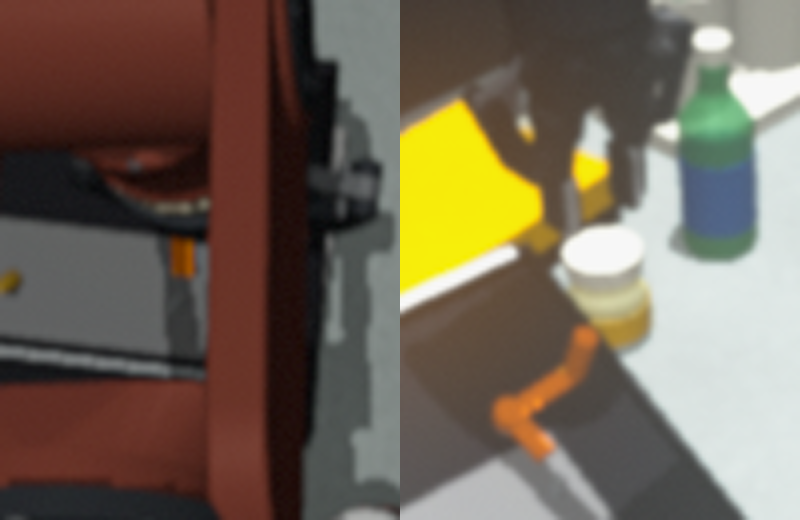

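The fingers are seen above the knob in the side view, at (569,220) and (628,205) in the crop, and the knob top is at (585,335). The lateral offset agrees with the computed one, so I'll descend and pinch.

>>> jog_arm(series=[{"dx": 0, "dy": -0.42, "dz": 0, "roll": 0, "grip": 0.4}, {"dx": 0, "dy": -0.42, "dz": 0.5, "roll": 0, "grip": 0.4}, {"dx": 0, "dy": -0.42, "dz": 0.9, "roll": 0, "grip": 0.4}, {"dx": 0, "dy": -0.42, "dz": 1.3, "roll": 0, "grip": 0.4}, {"dx": 0, "dy": -0.42, "dz": 1.6, "roll": 0, "grip": 0.4}, {"dx": 0, "dy": -0.42, "dz": 1.85, "roll": 0, "grip": 0.4}, {"dx": 0, "dy": -0.42, "dz": 1.85, "roll": 0, "grip": 0}, {"dx": 0, "dy": -0.42, "dz": 1.85, "roll": 0, "grip": 0}, {"dx": 0, "dy": -0.42, "dz": 1.85, "roll": 0, "grip": 0}, {"dx": 0, "dy": -0.42, "dz": 1.85, "roll": 0, "grip": 0}], newtons=20)

```text
time_s: 3.5
tool_pos: [0.5413, 0.1154, 0.1294]
tcp_rot: [[0.995, -0.095, 0.0], [-0.095, -0.995, -0.005], [0.001, 0.005, -1.0]]
force: [-0.1, -6.2, -2.5]
gripper_width: 0.012
grip_force: 19.5
```

>>> jog_arm(series=[{"dx": 0.21, "dy": -0.02, "dz": -0.1, "roll": 0, "grip": 0}, {"dx": 0.42, "dy": -0.1, "dz": -0.2, "roll": 0, "grip": 0}, {"dx": 0.61, "dy": -0.21, "dz": -0.29, "roll": 0, "grip": 0}, {"dx": 0.78, "dy": -0.36, "dz": -0.36, "roll": 0, "grip": 0}, {"dx": 0.91, "dy": -0.55, "dz": -0.43, "roll": 0, "grip": 0}, {"dx": 1.01, "dy": -0.76, "dz": -0.47, "roll": 0, "grip": 0}, {"dx": 1.06, "dy": -0.94, "dz": -0.5, "roll": 0, "grip": 0}, {"dx": 1.06, "dy": -0.94, "dz": -0.5, "roll": 0, "grip": 0}, {"dx": 1.06, "dy": -0.94, "dz": -0.5, "roll": 0, "grip": 0}, {"dx": 1.06, "dy": -0.94, "dz": -0.5, "roll": 0, "grip": 0}], newtons=20)

```text
time_s: 4.5
tool_pos: [0.5918, 0.1526, 0.1536]
tcp_rot: [[0.995, -0.096, 0.011], [-0.096, -0.995, 0.002], [0.011, -0.003, -1.0]]
force: [3.5, -2.0, 5.1]
gripper_width: -0.0002
grip_force: 2.9
```

>>> jog_arm(series=[{"dx": 0, "dy": 0, "dz": -0.6, "roll": 0, "grip": 0}, {"dx": 0, "dy": 0, "dz": -1.2, "roll": 0, "grip": 0.3}, {"dx": 0, "dy": 0, "dz": -2, "roll": 0, "grip": 0.3}, {"dx": -1, "dy": 1, "dz": -2.5, "roll": 0, "grip": 0.3}, {"dx": -2, "dy": 2, "dz": -2.5, "roll": 0, "grip": 0.3}, {"dx": -3, "dy": 3, "dz": -2.5, "roll": 0, "grip": 0.3}, {"dx": -3, "dy": 4, "dz": -2.5, "roll": 0, "grip": 0.3}, {"dx": -3, "dy": 5, "dz": -2.5, "roll": 0, "grip": 0.3}, {"dx": -3, "dy": 5, "dz": -2.5, "roll": 0, "grip": 0.3}, {"dx": -3, "dy": 5, "dz": -2.5, "roll": 0, "grip": 0.3}])

```text
time_s: 5.5
tool_pos: [0.4488, -0.0362, 0.2501]
tcp_rot: [[0.995, -0.099, 0.002], [-0.099, -0.995, 0.002], [0.002, -0.002, -1.0]]
force: [-0.8, 0.6, 0.9]
gripper_width: 0.0255
grip_force: 0.0
```

```bash
python3 - <<'E'
from h import *
T=vision.camera("top");S=vision.camera("side")
for n,c in(("T",T),("S",S)):
    h=cv2.cvtColor(c["pixels"],cv2.COLOR_RGB2HSV).astype(int);m=(h[...,0]>5)&(h[...,0]<19)&(h[...,1]>150)&(h[...,2]>110)
    m[:,:185 if n=="T" else 170]=0;m[:, 240:]=0;m[:140 if n=="T" else 190]=0;m[250 if n=="T" else 260:]=0
    print(n,cen(m),[cv2.boundingRect(k) for k in cv2.findContours(m.astype(np.uint8),0,2)[0]])
    np.save(n+"1.npy",c["pixels"])
print("closed knob",proj(T,seat((.05,-.098,.052))),proj(S,seat((.05,-.098,.052))),"pivot",proj(T,seat((.05,-.05,.017))),proj(S,seat((.05,-.05,.017))))
for a in(.5,.9,1.1,1.3,1.5):
    p=seat((.05+.048*np.sin(a),-.05-.048*np.cos(a),.052));print(a,proj(T,p),proj(S,p))
f=lambda c,x,y,w,h,k:cv2.resize(c["pixels"][y:y+h,x:x+w,::-1],None,fx=k,fy=k,interpolation=cv2.INTER_CUBIC)
cv2.imwrite("pics/k4.png",np.vstack([np.hstack([f(T,130,140,100,70,4),f(S,130,205,100,70,4)]),np.hstack([f(T,255,175,80,60,5),f(S,250,205,80,60,5)])]))
E
```

```text
T (np.float64(200.11567164179104), np.float64(166.67164179104478), 268) [(216, 248, 1, 2), (219, 246, 1, 1), (217, 245, 1, 1), (218, 243, 1, 1), (224, 241, 1, 1), (220, 241, 1, 1), (224, 239, 1, 1), (230, 237, 1, 1), (224, 237, 1, 1), (230, 235, 1, 1), (223, 235, 1, 1), (227, 233, 2, 2), (225, 231, 1, 1), (231, 230, 1, 2), (225, 217, 1, 1), (232, 215, 1, 1), (227, 213, 1, 1), (237, 212, 1, 1), (234, 211, 1, 1), (232, 209, 1, 1), (230, 209, 1, 1), (235, 206, 2, 2), (229, 204, 1, 1), (230, 202, 1, 1), (190, 143, 20, 28)]
S (np.float64(183.01932367149757), np.float64(221.7246376811594), 207) [(174, 204, 27, 34)]
closed knob [212.359  170.3859] [207.2679 214.7241] pivot [193.9308 163.8497] [187.0594 232.1333]
0.5 [210.0541 159.5689] [199.0872 208.224 ]
0.9 [204.5105 152.1518] [190.795  205.6721]
1.1 [200.7665 149.3016] [186.4731 205.4366]
1.3 [196.5694 147.1973] [182.247  205.9222]
1.5 [192.0943 145.9309] [178.2773 207.1181]
```

View pics/k4.png

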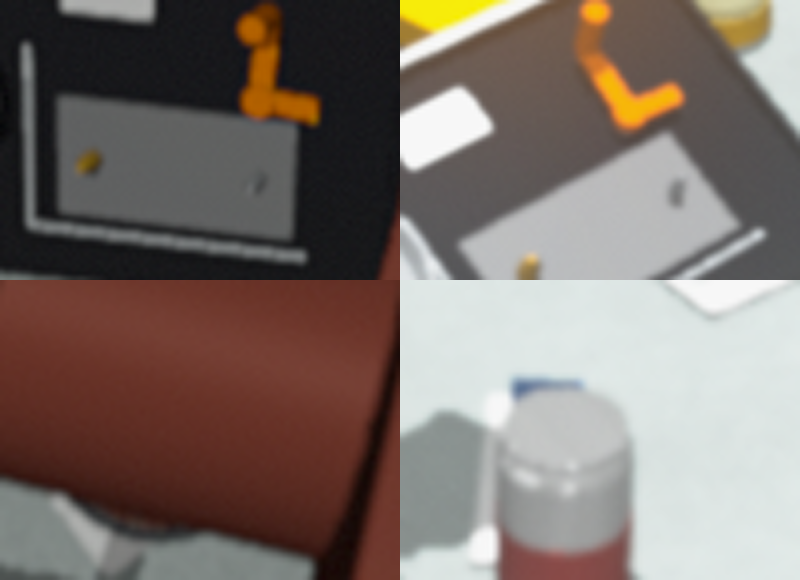

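The retainer is now open: the knob top is at top-crop (252,30) and side-crop (196,12), about 1.4 rad. The can hides the module's block in the side view, but a blue edge at (513,380) and the plate's short edge from (490,395) to (478,558) show beside it.

```bash
python3 - <<'E'
from h import *
T=vision.camera("top");S=vision.camera("side")
C=lambda x,y,x0,y0,k=4:((x+.5)/k-.5+x0,(y+.5)/k-.5+y0)
t=lambda x,y:C(x,y,130,140);s=lambda x,y:C(x,y,130,205)
obs=[(T,t(332,124),(.05,-.098,.052)),(S,s(306,36),(.05,-.098,.052)),(T,t(260,100),(.05,-.05,.017)),(S,s(228,110),(.05,-.05,.017)),
(T,t(82,166),(0,.048,.021)),(S,s(130,256),(0,.048,.021)),(T,t(251,187),(0,-.048,.021)),(T,t(252,30),None),(S,s(196,12),None)]
def f(p):
    R=seatR(p[3]);k=(.05+.048*np.sin(p[4]),-.05-.048*np.cos(p[4]),.052)
    return np.hstack([proj(c,p[:3]+R@np.array(q or k))-uv for c,uv,q in obs])
r=least_squares(f,[.47,.27,.08,-.1,1.4]);print(r.x);print(r.fun.reshape(-1,2)); np.save("seat.npy",r.x[:4])
print("steel side proj tip,foot",[(proj(S,seat((0,-.048,z)))-(129.6,204.6))*4 for z in(.022,0)])
m=lambda x,y:C(x,y-280,255,175,5);n=lambda x,y:C(x-400,y-280,250,205,5)
print("plate corners",tri(T,m(38,478),S,n(493,390)),tri(T,m(110,577),S,n(478,560)))
print(onz(T,*m(38,478),.006),onz(T,*m(110,577),.006))
# blue block corners top: far-left
print("block corner (+y,+x)",tri(T,m(115,440),S,n(513,380)))
y=np.array([-np.sin(.647),np.cos(.647)]);x=np.array([y[1],-y[0]]);c=np.array([.4675,-.053])
for a,b in((1,1),(1,-1),(-1,1),(-1,-1)):
    q=np.append(c+x*.018*a+y*.025*b,.05);print(a,b,(proj(T,q)-(254.6,174.6))*5+[0,280],(proj(S,q)-(249.6,204.6))*5+[400,280])
E
```

```text
[ 0.5215  0.2161  0.0957 -0.0986  1.4878]
[[-0.1764 -0.0606]
 [ 1.355   0.9869]
 [-0.5998 -0.6434]
 [ 0.6277 -0.122 ]
 [-0.4686 -0.0209]
 [ 0.6553  0.6165]
 [-0.278  -0.4944]
 [-0.131  -1.0052]
 [ 0.0982 -0.7446]]
steel side proj tip,foot [array([281.7611, 174.6666]), array([274.6896, 193.8986])]
plate corners (array([0.4471, 0.0112, 0.113 ]), np.float64(0.0011835733858332855)) (array([ 0.4271, -0.0012,  0.0107]), np.float64(0.044797046544231785))
[0.4527 0.0146 0.006 ] [ 0.4035 -0.0223  0.006 ]
block corner (+y,+x) (array([ 0.466 , -0.0236,  0.0885]), np.float64(0.00013413383675901802))
1 1 [111.7354 444.3713] [509.9413 442.4822]
1 -1 [195.2364 383.2553] [516.764  379.5901]
-1 1 [156.0795 504.6014] [583.3081 445.7728]
-1 -1 [239.634  443.2065] [587.8348 382.6825]
```

```bash
python3 - <<'E'
from h import *
s=read_state();print(s["joint_positions"]);print(go([.4675,-.053,.018],-52.9,s),s["tool_pos"])
E
```

```text
[-0.234  -0.2112  1.9482  0.001   1.4045  1.4304]
[ 0.51  0.42  5.78 -8.49] [ 0.4488 -0.0347  0.2492]
```

>>> jog_arm(series=[{"dx": 0.2, "dy": 0.2, "dz": 0, "roll": -1.5, "grip": 0.9}, {"dx": 0.5, "dy": 0.4, "dz": 0.5, "roll": -3, "grip": 0.9}, {"dx": 0.51, "dy": 0.42, "dz": 1, "roll": -4.5, "grip": 0.9}, {"dx": 0.51, "dy": 0.42, "dz": 1.5, "roll": -6, "grip": 0.9}, {"dx": 0.51, "dy": 0.42, "dz": 2, "roll": -7.5, "grip": 0.9}, {"dx": 0.51, "dy": 0.42, "dz": 2.6, "roll": -8.5, "grip": 0.9}, {"dx": 0.51, "dy": 0.42, "dz": 3.2, "roll": -8.5, "grip": 0.9}, {"dx": 0.51, "dy": 0.42, "dz": 3.5, "roll": -8.5, "grip": 0.9}, {"dx": 0.51, "dy": 0.42, "dz": 3.5, "roll": -8.5, "grip": 0.9}, {"dx": 0.51, "dy": 0.42, "dz": 3.5, "roll": -8.5, "grip": 0.9}], newtons=30)

```text
time_s: 6.7
tool_pos: [0.4676, -0.0544, 0.1096]
tcp_rot: [[0.798, 0.603, 0.001], [0.603, -0.798, 0.0], [0.0, 0.0, -1.0]]
force: [0.3, 0.1, 0.6]
gripper_width: 0.0768
grip_force: 0.0
```

```bash
python3 - <<'E'
from h import *
T=vision.camera("top");S=vision.camera("side")
s=read_state();print(go([.4675,-.053,.018],-52.9,s),s["tool_pos"],s["gripper_width"])
f=lambda c,x,y,w,h,k:cv2.resize(c["pixels"][y:y+h,x:x+w,::-1],None,fx=k,fy=k,interpolation=cv2.INTER_CUBIC)
cv2.imwrite("pics/g1.png",np.hstack([f(T,230,150,130,130,3),f(S,220,150,130,130,3)]))
E
```

```text
[ 0.01 -0.06  2.32 -0.02] [ 0.4684 -0.055   0.1106] 0.07660818244808201
```

View pics/g1.png

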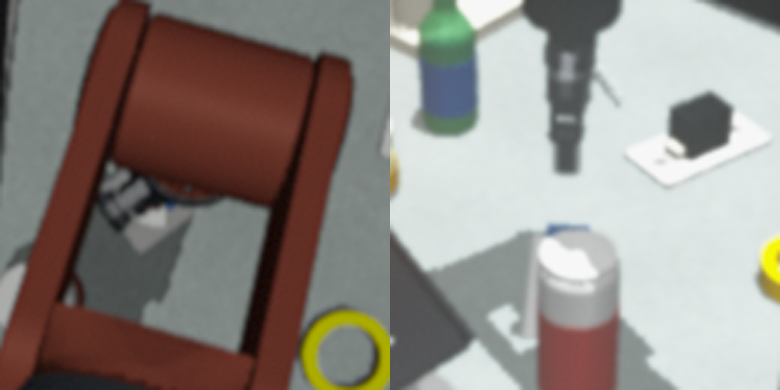

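The gripper (side crop, finger tip at 567,172) stands right over the blue block (568,228). I'll descend and grip.

>>> jog_arm(series=[{"dx": 0, "dy": -0.05, "dz": 0.5, "roll": 0, "grip": 0.9}, {"dx": 0, "dy": -0.05, "dz": 1, "roll": 0, "grip": 0.9}, {"dx": 0, "dy": -0.05, "dz": 1.5, "roll": 0, "grip": 0.9}, {"dx": 0, "dy": -0.05, "dz": 1.9, "roll": 0, "grip": 0.9}, {"dx": 0, "dy": -0.05, "dz": 2.2, "roll": 0, "grip": 0.9}, {"dx": 0, "dy": -0.05, "dz": 2.3, "roll": 0, "grip": 0.9}, {"dx": 0, "dy": -0.05, "dz": 2.3, "roll": 0, "grip": 0.7}, {"dx": 0, "dy": -0.05, "dz": 2.3, "roll": 0, "grip": 0.5}, {"dx": 0, "dy": -0.05, "dz": 2.3, "roll": 0, "grip": 0.4}, {"dx": 0, "dy": -0.05, "dz": 2.3, "roll": 0, "grip": 0.4}], newtons=30)

```text
time_s: 7.8
tool_pos: [0.4665, -0.0535, 0.0179]
tcp_rot: [[0.799, 0.602, 0.002], [0.602, -0.799, -0.0], [0.001, 0.001, -1.0]]
force: [-0.0, 0.2, 0.0]
gripper_width: 0.0344
grip_force: 0.0
```

```bash
python3 - <<'E'
from h import *
T=vision.camera("top");S=vision.camera("side")
def bb(p):
    h=cv2.cvtColor(p,cv2.COLOR_RGB2HSV).astype(int);m=(abs(h[...,0]-108)<16)&(h[...,1]>110)&(h[...,2]>60)
    q=np.zeros_like(m);q[190:260,255:310]=1;m&=q;v,u=np.nonzero(m);return (u.min(),u.max(),v.min(),v.max(),len(u)) if len(u) else None
print(bb(np.load("S1.npy")),bb(S["pixels"]),bb(np.load("side0.npy")))
s=read_state();print(s["gripper_width"],s["grip_force"],s["tool_pos"])
f=lambda c,x,y,w,h,k:cv2.resize(c["pixels"][y:y+h,x:x+w,::-1],None,fx=k,fy=k,interpolation=cv2.INTER_CUBIC)
cv2.imwrite("pics/g2.png",np.hstack([f(T,240,160,100,130,4),f(S,230,150,100,130,4)]))
E
```

```text
None None None
0.03408293508653486 0.0 [ 0.4662 -0.0534  0.0176]
```

View pics/g2.png

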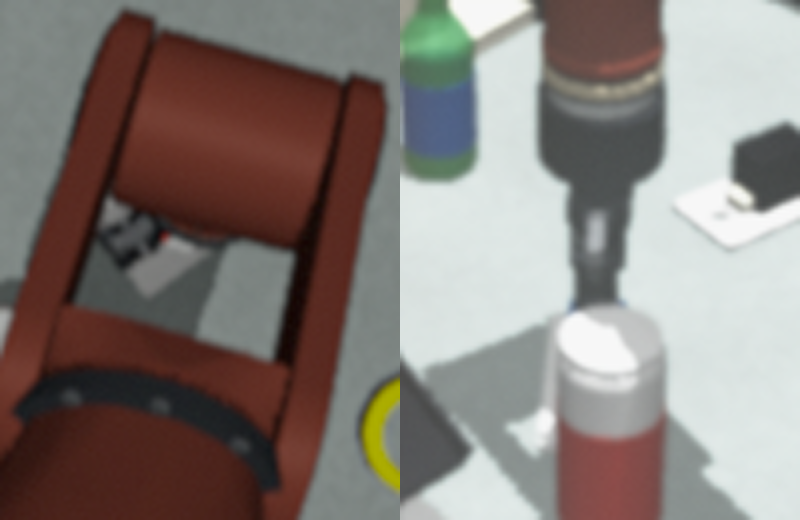

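```bash
python3 - <<'E'
from h import *
S=vision.camera("side")
def zat(u,v,xy):
    z=least_squares(lambda z:proj(S,[*xy,z[0]])[1]-v,[.1]).x[0];return z,proj(S,[*xy,z])
p=np.array([.4684,-.055]);d=np.array([-.6,.8])
for k in(-.045,0,.045): print(k,zat(279,207.3,p+d*k))
p=np.array([.5397,.0994]);d=np.array([.0966,.995])
print("k3",zat(202,185,p+d*.02),zat(217,182,p-d*.02))
# block top corners now in g2
print("block",(proj(S,[.4675,-.053,.05])-(229.6,149.6))*4+[400,0])
E
```

```text
-0.045 (np.float64(0.08879537344500353), array([280.9702, 207.3   ]))
0 (np.float64(0.12165313788196473), array([280.0584, 207.3   ]))
0.045 (np.float64(0.15451090231892498), array([279.0587, 207.3   ]))
k3 (np.float64(0.24142433315939962), array([201.5605, 185.    ])) (np.float64(0.23101362461591016), array([216.6435, 182.    ]))
block [599.5838 325.7025]
```

The module is untouched. The side view puts the fingertips about 30 mm higher than the reported TCP, and the same offset shows at the knob. So the fingers closed just above the block. I'll open, go about 26 mm lower and grip again, which clears the bench either way.

>>> jog_arm(series=[{"dx": 0, "dy": 0, "dz": 0, "roll": 0, "grip": 0.9}, {"dx": 0, "dy": 0, "dz": 0, "roll": 0, "grip": 0.9}, {"dx": 0, "dy": 0, "dz": 0, "roll": 0, "grip": 0.9}, {"dx": 0, "dy": 0, "dz": 0.2, "roll": 0, "grip": 0.9}, {"dx": 0, "dy": 0, "dz": 0.4, "roll": 0, "grip": 0.9}, {"dx": 0, "dy": 0, "dz": 0.55, "roll": 0, "grip": 0.9}, {"dx": 0, "dy": 0, "dz": 0.63, "roll": 0, "grip": 0.9}, {"dx": 0, "dy": 0, "dz": 0.63, "roll": 0, "grip": 0.75}, {"dx": 0, "dy": 0, "dz": 0.63, "roll": 0, "grip": 0.45}, {"dx": 0, "dy": 0, "dz": 0.63, "roll": 0, "grip": 0.45}], newtons=30)

```text
time_s: 8.95
tool_pos: [0.4663, -0.0535, -0.0078]
tcp_rot: [[0.799, 0.602, 0.001], [0.602, -0.799, -0.0], [0.001, 0.001, -1.0]]
force: [1.2, -1.0, -0.5]
gripper_width: 0.0493
grip_force: 33.7
```

Gripped at 49 mm with 34 N. Next I lift and turn to the seat's heading.

>>> jog_arm(series=[{"dx": 0, "dy": 0, "dz": -0.3, "roll": 0, "grip": 0.45}, {"dx": 0, "dy": 0, "dz": -0.8, "roll": 0, "grip": 0.45}, {"dx": 0, "dy": 0, "dz": -1.4, "roll": 0, "grip": 0.45}, {"dx": 0, "dy": 0, "dz": -2.1, "roll": 0.5, "grip": 0.45}, {"dx": 0, "dy": 0, "dz": -2.8, "roll": 1.7, "grip": 0.45}, {"dx": 0, "dy": 0, "dz": -3.5, "roll": 3.2, "grip": 0.45}, {"dx": 0, "dy": 0, "dz": -4.1, "roll": 4.7, "grip": 0.45}, {"dx": 0, "dy": 0, "dz": -4.6, "roll": 6.2, "grip": 0.45}, {"dx": 0, "dy": 0, "dz": -4.8, "roll": 7.7, "grip": 0.45}, {"dx": 0, "dy": 0, "dz": -4.8, "roll": 8.55, "grip": 0.45}], newtons=30)

```text
time_s: 9.95
tool_pos: [0.4665, -0.0534, 0.1864]
tcp_rot: [[0.995, -0.104, 0.003], [-0.104, -0.995, -0.001], [0.004, 0.0, -1.0]]
force: [-0.4, 0.3, -2.8]
gripper_width: 0.0494
grip_force: 33.2
```

```bash
python3 - <<'E'
from h import *
s=read_state();x=np.load("seat.npy");n=seatR(x[3])[:,2];O=x[:3]
print(s["tool_pos"],s["gripper_width"],s["force"])
for nm,p in(("hover",O+n*.045+[0,0,.02]),("h22",O+n*.026-[0,0,.0108]),("lvl",O+n*.0165-[0,0,.0108]),("fin",O+n*.039-[0,0,.0468])): print(nm,p,go(p,-95.65,s))
E
```

```text
[ 0.4665 -0.0534  0.1864] 0.04940725729682673 [-0.443   0.3482 -2.8033]
hover [0.5025 0.218  0.1565] [ 0.19 -6.84  0.75 -0.07]
h22 [0.5105 0.2172 0.1085] [ 0.38 -6.84  1.95 -0.07]
lvl [0.5145 0.2168 0.0999] [ 0.48 -6.84  2.16 -0.07]
fin [0.5051 0.2177 0.0842] [ 0.24 -6.84  2.55 -0.07]
```

>>> jog_arm(series=[{"dx": 0.05, "dy": -0.4, "dz": 0, "roll": 0, "grip": 0.45}, {"dx": 0.1, "dy": -1.1, "dz": 0, "roll": 0, "grip": 0.45}, {"dx": 0.15, "dy": -2, "dz": 0, "roll": 0, "grip": 0.45}, {"dx": 0.15, "dy": -3, "dz": 0, "roll": 0, "grip": 0.45}, {"dx": 0.15, "dy": -4, "dz": 0, "roll": 0, "grip": 0.45}, {"dx": 0.15, "dy": -5, "dz": 0, "roll": 0, "grip": 0.45}, {"dx": 0.15, "dy": -5.9, "dz": 0, "roll": 0, "grip": 0.45}, {"dx": 0.15, "dy": -6.5, "dz": 0.2, "roll": 0, "grip": 0.45}, {"dx": 0.15, "dy": -6.84, "dz": 0.4, "roll": 0, "grip": 0.45}, {"dx": 0.15, "dy": -6.84, "dz": 0.5, "roll": 0, "grip": 0.45}], newtons=30)

```text
time_s: 10.95
tool_pos: [0.4979, 0.2192, 0.1627]
tcp_rot: [[0.995, -0.098, -0.002], [-0.098, -0.995, -0.001], [-0.002, 0.001, -1.0]]
force: [-0.7, -0.4, -2.8]
gripper_width: 0.0494
grip_force: 33.1
```

```bash
python3 - <<'E'
from h import *
T=vision.camera("top");S=vision.camera("side")
s=read_state();print(s["tool_pos"],s["force"],s["gripper_width"],s["joint_velocities"])
f=lambda c,x,y,w,h,k:cv2.resize(c["pixels"][y:y+h,x:x+w,::-1],None,fx=k,fy=k,interpolation=cv2.INTER_CUBIC)
im=np.hstack([f(T,130,140,100,130,4),f(S,110,160,100,130,4)])
cv2.imwrite("pics/p1.png",np.clip(im*1.3,0,255).astype(np.uint8))
p=s["tool_pos"]+[0,0,.0078];R=s["tcp_rot"]
X=R[:,0];Y=-R[:,1];Z=np.array([0,0,1.])
for nm,q in(("blk++",(.018,.025,.05)),("blk+-",(.018,-.025,.05)),("blk-+",(-.018,.025,.05)),("blk--",(-.018,-.025,.05)),("pl++",(.032,.065,.006)),("pl+-",(.032,-.065,.006)),("pl-+",(-.032,.065,.006)),("pl--",(-.032,-.065,.006)),("Lhole",(0,.048,.006)),("lhole",(0,-.048,.006))):
    w=p+X*q[0]+Y*q[1]+Z*q[2];print(nm,(proj(S,w)-(109.6,159.6))*4+[400,0],(proj(T,w)-(129.6,139.6))*4)
E
```

```text
[0.4978 0.2172 0.1625] [-0.419  -0.1791 -3.6839] 0.049289112145749846 [-0.0175 -0.0135 -0.0089  0.0026  0.0033  0.0015]
blk++ [623.0086 256.5007] [ 61.7705 134.7394]
blk+- [705.8119 214.9544] [161.9487 146.157 ]
blk-+ [664.6125 289.6665] [ 51.6434 206.4593]
blk-- [748.0119 246.3457] [152.1694 217.9272]
pl++ [551.1976 346.6682] [ 17.5141 113.4335]
pl+- [759.9643 238.3529] [263.8548 141.5039]
pl-+ [622.6823 409.3108] [  0.1887 234.1662]
pl-- [834.0343 292.8478] [247.9707 262.4451]
Lhole [615.4395 361.8087] [ 41.1744 177.3062]
lhole [770.4919 278.9411] [223.6182 198.1118]
```

View pics/p1.png

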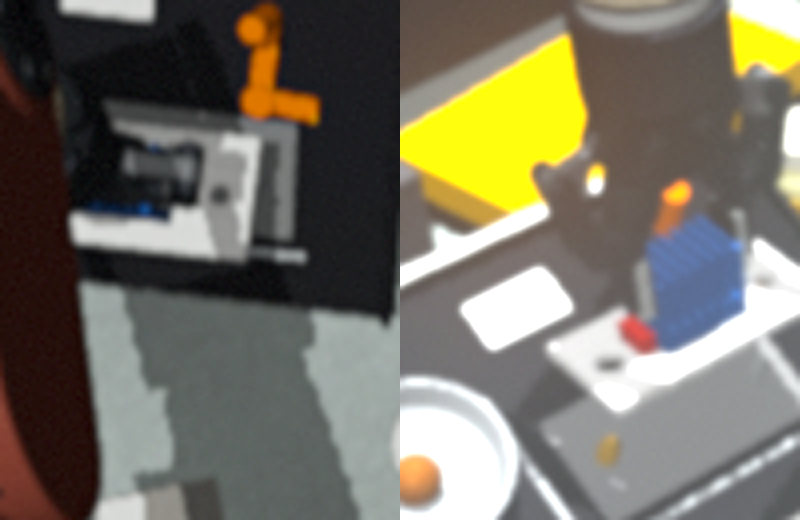

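The picture shows the module level over the seat. The large hole is at side-crop (608,363), predicted at (615,362), and the small hole is at top-crop (220,195), predicted at (224,198). The brass pin is at side-crop (608,448). The module therefore sits about 1.5 mm further in +x and 2.2 mm further in +y than the TCP suggests, and I'll correct for that.

```bash
python3 - <<'E'
from h import *
s=read_state();x=np.load("seat.npy");n=seatR(x[3])[:,2];O=x[:3]-[.0015,.0022,0];np.save("O.npy",np.r_[O,n])
for nm,p in(("h36",O+n*.036-[0,0,.0108]),("h26",O+n*.026-[0,0,.0108]),("lvl",O+n*.0165-[0,0,.0108]),("fin",O+n*.039-[0,0,.0468])): print(nm,p,go(p,-95.65,s))
E
```

```text
h36 [0.5048 0.2154 0.1175] [ 0.18  0.02  1.12 -0.02]
h26 [0.509  0.215  0.1085] [ 0.29  0.02  1.35 -0.02]
lvl [0.513  0.2146 0.0999] [ 0.39  0.02  1.56 -0.02]
fin [0.5036 0.2155 0.0842] [ 0.15  0.02  1.96 -0.02]
```

>>> jog_arm(series=[{"dx": 0.05, "dy": 0.02, "dz": 0.3, "roll": 0, "grip": 0.45}, {"dx": 0.1, "dy": 0.02, "dz": 0.6, "roll": 0, "grip": 0.45}, {"dx": 0.15, "dy": 0.02, "dz": 0.9, "roll": 0, "grip": 0.45}, {"dx": 0.18, "dy": 0.02, "dz": 1.12, "roll": 0, "grip": 0.45}, {"dx": 0.24, "dy": 0.02, "dz": 1.24, "roll": 0, "grip": 0.45}, {"dx": 0.29, "dy": 0.02, "dz": 1.35, "roll": 0, "grip": 0.45}, {"dx": 0.34, "dy": 0.02, "dz": 1.44, "roll": 0, "grip": 0.45}, {"dx": 0.36, "dy": 0.02, "dz": 1.5, "roll": 0, "grip": 0.45}, {"dx": 0.36, "dy": 0.02, "dz": 1.5, "roll": 0, "grip": 0.45}, {"dx": 0.36, "dy": 0.02, "dz": 1.5, "roll": 0, "grip": 0.45}], newtons=30)

```text
time_s: 12.05
tool_pos: [0.5132, 0.2162, 0.1039]
tcp_rot: [[0.995, -0.1, -0.0], [-0.1, -0.995, 0.0], [-0.0, 0.0, -1.0]]
force: [-1.1, -0.6, -3.2]
gripper_width: 0.0491
grip_force: 33.1
```

>>> jog_arm(series=[{"dx": 0.02, "dy": 0.02, "dz": 0.05, "roll": 0, "grip": 0.45}, {"dx": 0.02, "dy": 0.02, "dz": 0.1, "roll": 0, "grip": 0.45}, {"dx": -0.01, "dy": 0.02, "dz": 0.14, "roll": 0, "grip": 0.45}, {"dx": -0.03, "dy": 0.02, "dz": 0.18, "roll": 0, "grip": 0.45}, {"dx": -0.05, "dy": 0.02, "dz": 0.22, "roll": 0, "grip": 0.45}, {"dx": -0.07, "dy": 0.02, "dz": 0.25, "roll": 0, "grip": 0.45}, {"dx": -0.09, "dy": 0.02, "dz": 0.28, "roll": 0, "grip": 0.45}, {"dx": -0.09, "dy": 0.02, "dz": 0.28, "roll": 0, "grip": 0.45}, {"dx": -0.09, "dy": 0.02, "dz": 0.28, "roll": 0, "grip": 0.45}, {"dx": -0.09, "dy": 0.02, "dz": 0.28, "roll": 0, "grip": 0.45}], newtons=20)

```text
time_s: 13.05
tool_pos: [0.512, 0.2159, 0.0973]
tcp_rot: [[0.995, -0.1, 0.005], [-0.1, -0.995, -0.0], [0.005, -0.0, -1.0]]
force: [-8.0, -1.7, 15.2]
gripper_width: 0.0492
grip_force: 35.9
```

```bash
python3 - <<'E'
from h import *
s=read_state();print(s["tool_pos"],s["force"],s["wrist_torque"],s["gripper_width"])
x=np.load("O.npy");p=x[:3]+x[3:]*.039-[0,0,.0468];print(go(p,-95.65,s))
E
```

```text
[0.512  0.2159 0.0973] [-7.9735 -1.7488 15.1859] [-0.4018  0.9879 -0.1684] 0.04924023623670834
[-0.21  0.03  0.33 -0.01]
```

The force of about (-8, 18) N lies along the seat normal, so the uphill edge rests on the seat with the pins engaged. I'll unload and loosen slightly so that the module can pivot onto the seat between the fingers.

>>> jog_arm(series=[{"dx": 0.04, "dy": 0.0, "dz": -0.08, "roll": 0, "grip": 0.5}, {"dx": 0.04, "dy": 0.0, "dz": -0.08, "roll": 0, "grip": 0.6}, {"dx": 0.04, "dy": 0.0, "dz": -0.08, "roll": 0, "grip": 0.64}, {"dx": 0.04, "dy": 0.0, "dz": -0.08, "roll": 0, "grip": 0.64}, {"dx": 0.04, "dy": 0.0, "dz": -0.08, "roll": 0, "grip": 0.64}, {"dx": 0.04, "dy": 0.0, "dz": -0.08, "roll": 0, "grip": 0.64}, {"dx": 0.04, "dy": 0.0, "dz": -0.08, "roll": 0, "grip": 0.64}, {"dx": 0.04, "dy": 0.0, "dz": -0.08, "roll": 0, "grip": 0.64}, {"dx": 0.04, "dy": 0.0, "dz": -0.08, "roll": 0, "grip": 0.64}, {"dx": 0.04, "dy": 0.0, "dz": -0.08, "roll": 0, "grip": 0.64}], newtons=20)

```text
time_s: 14.05
tool_pos: [0.5114, 0.2155, 0.0959]
tcp_rot: [[0.995, -0.1, 0.0], [-0.1, -0.995, -0.0], [0.0, -0.0, -1.0]]
force: [-0.2, -0.2, -0.2]
gripper_width: 0.0548
grip_force: 0.0
```

```bash
cat > chk.py <<'E'
from h import *
T=vision.camera("top");S=vision.camera("side");s=read_state()
print(s["tool_pos"],s["force"],s["gripper_width"],s["time_s"])
x=np.load("seat.npy")
def masks(c):
    h=cv2.cvtColor(c["pixels"],cv2.COLOR_RGB2HSV).astype(int)
    red=((h[...,0]<6)|(h[...,0]>174))&(h[...,1]>170)&(h[...,2]>110)
    blue=(abs(h[...,0]-108)<16)&(h[...,1]>110)&(h[...,2]>50)
    return red,blue
def box(m,u0,u1,v0,v1):
    q=np.zeros_like(m);q[v0:v1,u0:u1]=m[v0:v1,u0:u1];n,l,st,ce=cv2.connectedComponentsWithStats(q.astype(np.uint8))
    return [(st[i].tolist(),ce[i].round(1).tolist()) for i in range(1,n) if st[i][4]>8]
for nm,c,b in(("S",S,(130,240,190,300)),("T",T,(130,225,145,220))):
    r,bl=masks(c);print(nm,"red",box(r,*b),"blue",box(bl,*b))
    print("  home: plug mid-top",proj(c,seat((0,.033,.018))),"blk top corners",[proj(c,seat((a*.018,b_*.025,.05))).round(1).tolist() for a,b_ in((1,1),(1,-1),(-1,-1),(-1,1))])
E
python3 chk.py
```

```text
[0.5114 0.2155 0.0959] [-1.0156  0.4302  0.1534] 0.054667390423206355 14.15
S red [] blue [([174, 245, 24, 21, 307], [184.9, 255.0])]
  home: plug mid-top [168.6507 266.5143] blk top corners [[169.0, 251.0], [188.7, 240.4], [198.6, 253.2], [178.9, 264.3]]
T red [] blue [([164, 188, 16, 11, 135], [171.9, 193.0])]
  home: plug mid-top [156.7283 181.4654] blk top corners [[155.5, 178.2], [178.4, 180.8], [178.2, 196.4], [155.6, 193.9]]
```

>>> jog_arm(series=[{"dx": 0, "dy": 0.0, "dz": 0, "roll": 0, "grip": 0.72}, {"dx": 0, "dy": 0.0, "dz": -0.1, "roll": 0, "grip": 0.72}, {"dx": 0, "dy": 0.0, "dz": -0.4, "roll": 0, "grip": 0.72}, {"dx": 0, "dy": 0.0, "dz": -1, "roll": 0, "grip": 0.72}, {"dx": 0, "dy": 0.0, "dz": -1.8, "roll": 0, "grip": 0.6}, {"dx": 0, "dy": 0.5, "dz": -2.5, "roll": 0, "grip": 0.4}, {"dx": 0, "dy": 1.5, "dz": -3, "roll": 0, "grip": 0.3}, {"dx": 0, "dy": 2.5, "dz": -3, "roll": 0, "grip": 0.3}, {"dx": 0, "dy": 3.5, "dz": -3, "roll": 0, "grip": 0.3}, {"dx": 0, "dy": 4.5, "dz": -3, "roll": 0, "grip": 0.3}], newtons=20)

```text
time_s: 15.15
tool_pos: [0.4936, 0.035, 0.2177]
tcp_rot: [[0.995, -0.1, 0.003], [-0.1, -0.995, -0.0], [0.003, -0.0, -1.0]]
force: [0.5, -0.6, 0.3]
gripper_width: 0.0258
grip_force: 0.0
```

```bash
cat >> chk.py <<'E'
R=seatR(x[3])
print("predicted red centroid approx above; plate home corners S",[(proj(S,seat((a*.032,b_*.065,.006)))).round(1).tolist() for a,b_ in((1,1),(1,-1),(-1,-1),(-1,1))],"T",[(proj(T,seat((a*.032,b_*.065,.006)))).round(1).tolist() for a,b_ in((1,1),(1,-1),(-1,-1),(-1,1))])
for nm,c,b in(("S",S,(140,215,215,300)),("T",T,(140,215,160,215))):
    h=cv2.cvtColor(c["pixels"],cv2.COLOR_RGB2HSV).astype(int);r,bl=masks(c)
    w=((h[...,2]>170)&(h[...,1]<50))|bl|r;q=np.zeros_like(w);q[b[2]:b[3],b[0]:b[1]]=w[b[2]:b[3],b[0]:b[1]]
    cs=[k for k in cv2.findContours(q.astype(np.uint8),0,2)[0] if cv2.contourArea(k)>150]
    for k in cs: print(nm,"plate",cv2.boxPoints(cv2.minAreaRect(k)).round(1).tolist(),cv2.contourArea(k))
E
python3 chk.py
```

```text
[0.4934 0.0324 0.2173] [-0.1329 -0.3759  0.8075] 0.02562208990394965 15.25
S red [([168, 265, 4, 6, 12], [169.8, 267.4])] blue [([170, 244, 28, 22, 319], [183.3, 254.2])]
  home: plug mid-top [168.6507 266.5143] blk top corners [[169.0, 251.0], [188.7, 240.4], [198.6, 253.2], [178.9, 264.3]]
T red [] blue [([156, 178, 6, 18, 54], [158.4, 185.7])]
  home: plug mid-top [156.7283 181.4654] blk top corners [[155.5, 178.2], [178.4, 180.8], [178.2, 196.4], [155.6, 193.9]]
predicted red centroid approx above; plate home corners S [[146.5, 264.7], [196.6, 237.6], [213.4, 259.2], [163.7, 288.2]] T [[144.3, 164.8], [201.6, 171.3], [200.6, 197.9], [144.8, 191.6]]
S plate [[144.89999389648438, 265.1000061035156], [199.0, 233.8000030517578], [214.39999389648438, 260.3999938964844], [160.3000030517578, 291.79998779296875]] 1666.5
```

The plate corners seen in the side view match the home position within about 2 px, and so does the plug: (169.8,267.4) seen, (168.7,266.5) predicted. A gentle press on the block top with shut fingers will make sure it is home.

```bash
python3 - <<'E'
from h import *
p=seat((0,0,.05))-[.0015,.0015,0];print(p,go([p[0],p[1],.16]),go([p[0],p[1],.116]))
E
```

```text
[0.4989 0.2167 0.141 ] [-0.35 -4.6   1.42  0.  ] [-0.35 -4.6   2.52  0.  ]
```

>>> jog_arm(series=[{"dx": -0.1, "dy": -1, "dz": 0, "roll": 0, "grip": 0}, {"dx": -0.2, "dy": -2, "dz": 0, "roll": 0, "grip": 0}, {"dx": -0.35, "dy": -3, "dz": 0, "roll": 0, "grip": 0}, {"dx": -0.35, "dy": -4, "dz": 0, "roll": 0, "grip": 0}, {"dx": -0.35, "dy": -4.6, "dz": 0.5, "roll": 0, "grip": 0}, {"dx": -0.35, "dy": -4.6, "dz": 1.3, "roll": 0, "grip": 0}, {"dx": -0.35, "dy": -4.6, "dz": 1.9, "roll": 0, "grip": 0}, {"dx": -0.35, "dy": -4.6, "dz": 2.2, "roll": 0, "grip": 0}, {"dx": -0.35, "dy": -4.6, "dz": 2.35, "roll": 0, "grip": 0}, {"dx": -0.35, "dy": -4.6, "dz": 2.4, "roll": 0, "grip": 0}], newtons=20)

```text
time_s: 16.25
tool_pos: [0.4981, 0.2211, 0.1203]
tcp_rot: [[0.995, -0.1, 0.0], [-0.1, -0.995, 0.0], [0.0, -0.0, -1.0]]
force: [-0.0, 0.5, 0.7]
gripper_width: 0.0
grip_force: 0.0
```

>>> jog_arm(series=[{"dx": 0, "dy": 0, "dz": 0.04, "roll": 0, "grip": 0}, {"dx": 0, "dy": 0, "dz": 0.08, "roll": 0, "grip": 0}, {"dx": 0, "dy": 0, "dz": 0.12, "roll": 0, "grip": 0}, {"dx": 0, "dy": 0, "dz": 0.15, "roll": 0, "grip": 0}, {"dx": 0, "dy": 0, "dz": 0.18, "roll": 0, "grip": 0}, {"dx": 0, "dy": 0, "dz": 0.2, "roll": 0, "grip": 0}, {"dx": 0, "dy": 0, "dz": 0.22, "roll": 0, "grip": 0}, {"dx": 0, "dy": 0, "dz": 0.22, "roll": 0, "grip": 0}, {"dx": 0, "dy": 0, "dz": 0.22, "roll": 0, "grip": 0}, {"dx": 0, "dy": 0, "dz": 0.22, "roll": 0, "grip": 0}], newtons=20)

```text
time_s: 17.25
tool_pos: [0.4979, 0.2209, 0.1112]
tcp_rot: [[0.995, -0.1, 0.0], [-0.1, -0.995, 0.0], [0.0, -0.0, -1.0]]
force: [-0.2, -0.4, -0.2]
gripper_width: -0.0001
grip_force: 0.0
```

>>> jog_arm(series=[{"dx": 0, "dy": 0, "dz": 0.03, "roll": 0, "grip": 0}, {"dx": 0, "dy": 0, "dz": 0.06, "roll": 0, "grip": 0}, {"dx": 0, "dy": 0, "dz": 0.09, "roll": 0, "grip": 0}, {"dx": 0, "dy": 0, "dz": 0.12, "roll": 0, "grip": 0}, {"dx": 0, "dy": 0, "dz": 0.15, "roll": 0, "grip": 0}, {"dx": 0, "dy": 0, "dz": 0.15, "roll": 0, "grip": 0}, {"dx": 0, "dy": 0, "dz": 0.15, "roll": 0, "grip": 0}, {"dx": 0, "dy": 0, "dz": 0.15, "roll": 0, "grip": 0}, {"dx": 0, "dy": 0, "dz": 0.15, "roll": 0, "grip": 0}, {"dx": 0, "dy": 0, "dz": 0.15, "roll": 0, "grip": 0}], newtons=20)

```text
time_s: 18.25
tool_pos: [0.4983, 0.221, 0.1102]
tcp_rot: [[0.995, -0.1, 0.0], [-0.1, -0.995, -0.0], [0.0, 0.0, -1.0]]
force: [-10.1, -3.0, 22.9]
gripper_width: 0.0
grip_force: 12.3
```

>>> jog_arm(series=[{"dx": 0, "dy": 0, "dz": -0.4, "roll": 0, "grip": 0}, {"dx": 0, "dy": 0, "dz": -1, "roll": 0, "grip": 0}, {"dx": 0, "dy": 0, "dz": -1.7, "roll": 0, "grip": 0.4}, {"dx": 0, "dy": 0.8, "dz": -2.2, "roll": 0, "grip": 0.4}, {"dx": 0, "dy": 1.8, "dz": -2.2, "roll": 0, "grip": 0.4}, {"dx": 0, "dy": 2.8, "dz": -2.2, "roll": 0, "grip": 0.4}, {"dx": 0, "dy": 3.8, "dz": -2.2, "roll": 0, "grip": 0.4}, {"dx": 0, "dy": 4.8, "dz": -2.2, "roll": 0, "grip": 0.4}, {"dx": 0, "dy": 5.5, "dz": -2.2, "roll": 0, "grip": 0.4}, {"dx": 0, "dy": 5.5, "dz": -2.2, "roll": 0, "grip": 0.4}], newtons=20)

```text
time_s: 19.25
tool_pos: [0.4755, -0.0009, 0.1932]
tcp_rot: [[0.995, -0.105, 0.0], [-0.105, -0.995, -0.001], [0.0, 0.001, -1.0]]
force: [0.5, 1.0, 0.0]
gripper_width: 0.0341
grip_force: 0.0
```

```bash
python3 chk.py; cat > kn.py <<'E'
from h import *
T=vision.camera("top");S=vision.camera("side")
def orange(c,b):
    h=cv2.cvtColor(c["pixels"],cv2.COLOR_RGB2HSV).astype(int);m=(h[...,0]>5)&(h[...,0]<19)&(h[...,1]>150)&(h[...,2]>110)
    q=np.zeros_like(m);q[b[2]:b[3],b[0]:b[1]]=m[b[2]:b[3],b[0]:b[1]]
    n,l,st,ce=cv2.connectedComponentsWithStats(q.astype(np.uint8));return [(st[i].tolist(),ce[i].round(1).tolist()) for i in range(1,n) if st[i][4]>20]
print("T",orange(T,(180,228,135,190)),"S",orange(S,(165,225,190,250)))
s=read_state();print(s["tool_pos"])
E
python3 kn.py; python3 - <<'E'
from h import *
s=read_state()
for a in(1.4,1.49):
    k=seat((.05+.048*np.sin(a),-.05-.048*np.cos(a),.042));print(a,k,"tcp",k-[0,0,.048],go(k-[0,0,.048],-95.65,s),go([k[0],k[1],.175],-95.65,s))
E
```

```text
[0.4758 0.0018 0.1931] [-0.8503  0.1927  0.9901] 0.0339300907547847 19.35
S red [([168, 265, 5, 6, 13], [169.9, 267.5])] blue [([170, 244, 28, 22, 319], [183.3, 254.1])]
  home: plug mid-top [168.6507 266.5143] blk top corners [[169.0, 251.0], [188.7, 240.4], [198.6, 253.2], [178.9, 264.3]]
T red [] blue [([156, 176, 27, 23, 464], [168.5, 186.9])]
  home: plug mid-top [156.7283 181.4654] blk top corners [[155.5, 178.2], [178.4, 180.8], [178.2, 196.4], [155.6, 193.9]]
predicted red centroid approx above; plate home corners S [[146.5, 264.7], [196.6, 237.6], [213.4, 259.2], [163.7, 288.2]] T [[144.3, 164.8], [201.6, 171.3], [200.6, 197.9], [144.8, 191.6]]
S plate [[144.89999389648438, 265.1000061035156], [199.0, 233.8000030517578], [214.39999389648438, 260.3999938964844], [160.3000030517578, 291.79998779296875]] 1667.0
T plate [[155.1999969482422, 195.5], [157.6999969482422, 175.10000610351562], [182.10000610351562, 178.10000610351562], [179.60000610351562, 198.60000610351562]] 423.0
T [([190, 144, 14, 26, 195], [195.3, 158.0])] S [([174, 204, 27, 33, 193], [183.2, 221.6])]
[0.4758 0.0028 0.1931]
1.4 [0.5858 0.1513 0.1749] tcp [0.5858 0.1513 0.1269] [ 2.37 -3.97  1.66 -0.01] [ 2.37 -3.97  0.45 -0.01]
1.49 [0.5867 0.1555 0.1751] tcp [0.5867 0.1555 0.1271] [ 2.38 -4.07  1.65 -0.01] [ 2.38 -4.08  0.45 -0.01]
```

>>> jog_arm(series=[{"dx": 0.6, "dy": -1, "dz": 0, "roll": 0, "grip": 0.4}, {"dx": 1.2, "dy": -2, "dz": 0, "roll": 0, "grip": 0.4}, {"dx": 1.8, "dy": -3, "dz": 0, "roll": 0, "grip": 0.4}, {"dx": 2.36, "dy": -4, "dz": 0, "roll": 0, "grip": 0.4}, {"dx": 2.36, "dy": -4, "dz": 0.1, "roll": 0, "grip": 0.4}, {"dx": 2.36, "dy": -4, "dz": 0.4, "roll": 0, "grip": 0.4}, {"dx": 2.36, "dy": -4, "dz": 0.8, "roll": 0, "grip": 0.4}, {"dx": 2.36, "dy": -4, "dz": 1.2, "roll": 0, "grip": 0.4}, {"dx": 2.36, "dy": -4, "dz": 1.55, "roll": 0, "grip": 0.4}, {"dx": 2.36, "dy": -4, "dz": 1.6, "roll": 0, "grip": 0.4}], newtons=20)

```text
time_s: 20.45
tool_pos: [0.5829, 0.1506, 0.1255]
tcp_rot: [[0.995, -0.101, -0.006], [-0.101, -0.995, -0.001], [-0.006, 0.001, -1.0]]
force: [-0.8, 0.9, 0.4]
gripper_width: 0.0342
grip_force: 0.0
```

>>> jog_arm(series=[{"dx": 0, "dy": 0, "dz": 0, "roll": 0, "grip": 0.3}, {"dx": 0, "dy": 0, "dz": 0, "roll": 0, "grip": 0.2}, {"dx": 0, "dy": 0, "dz": 0, "roll": 0, "grip": 0.1}, {"dx": 0, "dy": 0, "dz": 0, "roll": 0, "grip": 0.1}, {"dx": 0, "dy": 0, "dz": 0, "roll": 0, "grip": 0.1}, {"dx": 0, "dy": 0, "dz": 0, "roll": 0, "grip": 0.1}, {"dx": 0, "dy": 0, "dz": 0, "roll": 0, "grip": 0.1}, {"dx": 0, "dy": 0, "dz": 0, "roll": 0, "grip": 0.1}, {"dx": 0, "dy": 0, "dz": 0, "roll": 0, "grip": 0.1}, {"dx": 0, "dy": 0, "dz": 0, "roll": 0, "grip": 0.1}], newtons=20)

```text
time_s: 21.45
tool_pos: [0.5865, 0.1517, 0.1299]
tcp_rot: [[0.995, -0.1, 0.002], [-0.1, -0.995, 0.0], [0.002, -0.0, -1.0]]
force: [-0.6, -0.2, 4.6]
gripper_width: 0.0129
grip_force: 22.0
```

>>> jog_arm(series=[{"dx": -0.02, "dy": 0.12, "dz": 0.01, "roll": 0, "grip": 0.1}, {"dx": -0.05, "dy": 0.23, "dz": 0.02, "roll": 0, "grip": 0.1}, {"dx": -0.14, "dy": 0.45, "dz": 0.06, "roll": 0, "grip": 0.1}, {"dx": -0.26, "dy": 0.65, "dz": 0.12, "roll": 0, "grip": 0.1}, {"dx": -0.42, "dy": 0.81, "dz": 0.2, "roll": 0, "grip": 0.1}, {"dx": -0.61, "dy": 0.94, "dz": 0.28, "roll": 0, "grip": 0.1}, {"dx": -0.81, "dy": 1.02, "dz": 0.38, "roll": 0, "grip": 0.1}, {"dx": -0.97, "dy": 1.05, "dz": 0.45, "roll": 0, "grip": 0.1}, {"dx": -1.08, "dy": 1.05, "dz": 0.5, "roll": 0, "grip": 0.1}, {"dx": -1.12, "dy": 1.05, "dz": 0.52, "roll": 0, "grip": 0.1}], newtons=20)

```text
time_s: 22.45
tool_pos: [0.5393, 0.115, 0.1093]
tcp_rot: [[0.995, -0.101, 0.007], [-0.101, -0.995, 0.002], [0.007, -0.003, -1.0]]
force: [8.7, 5.2, 3.8]
gripper_width: 0.0129
grip_force: 22.2
```

>>> jog_arm(series=[{"dx": 0, "dy": 0, "dz": 0, "roll": 0, "grip": 0.1}, {"dx": 0, "dy": 0, "dz": 0, "roll": 0, "grip": 0.1}, {"dx": -0.05, "dy": 0, "dz": 0, "roll": 0, "grip": 0.1}, {"dx": -0.05, "dy": 0, "dz": 0, "roll": 0, "grip": 0.1}, {"dx": -0.05, "dy": 0, "dz": 0, "roll": 0, "grip": 0.1}, {"dx": -0.05, "dy": 0, "dz": 0, "roll": 0, "grip": 0.1}, {"dx": -0.05, "dy": 0, "dz": 0, "roll": 0, "grip": 0.1}, {"dx": -0.05, "dy": 0, "dz": 0, "roll": 0, "grip": 0.1}, {"dx": -0.05, "dy": 0, "dz": 0, "roll": 0, "grip": 0.1}, {"dx": -0.05, "dy": 0, "dz": 0, "roll": 0, "grip": 0.1}], newtons=20)

```text
time_s: 23.45
tool_pos: [0.5394, 0.1151, 0.1094]
tcp_rot: [[0.995, -0.101, 0.011], [-0.101, -0.995, 0.002], [0.011, -0.003, -1.0]]
force: [10.8, 5.3, -1.3]
gripper_width: 0.0132
grip_force: 21.9
```

>>> jog_arm(series=[{"dx": 0, "dy": 0, "dz": 0, "roll": 0, "grip": 0.25}, {"dx": 0, "dy": 0, "dz": 0, "roll": 0, "grip": 0.42}, {"dx": 0, "dy": 0, "dz": 0, "roll": 0, "grip": 0.42}, {"dx": 0, "dy": 0, "dz": -0.3, "roll": 0, "grip": 0.42}, {"dx": 0, "dy": 0, "dz": -0.8, "roll": 0, "grip": 0.42}, {"dx": 0, "dy": 0, "dz": -1.5, "roll": 0, "grip": 0.42}, {"dx": 0, "dy": 0, "dz": -2.2, "roll": 0, "grip": 0.42}, {"dx": -0.5, "dy": 1, "dz": -2.8, "roll": 0, "grip": 0.42}, {"dx": -1, "dy": 2.2, "dz": -2.8, "roll": 0, "grip": 0.42}, {"dx": -1.2, "dy": 3.2, "dz": -2.8, "roll": 0, "grip": 0.42}], newtons=20)

```text
time_s: 24.45
tool_pos: [0.4734, -0.0091, 0.2222]
tcp_rot: [[0.995, -0.098, 0.002], [-0.098, -0.995, -0.001], [0.002, 0.001, -1.0]]
force: [0.9, -0.1, 0.0]
gripper_width: 0.0363
grip_force: 0.0
```

```bash
python3 kn.py; python3 chk.py; python3 - <<'E'
from h import *
h0=lambda p:cv2.cvtColor(p,cv2.COLOR_RGB2HSV).astype(int)
for n,b in(("top0",(180,228,135,190)),("side0",(165,225,190,250))):
    h=h0(np.load(n+".npy"));m=(h[...,0]>5)&(h[...,0]<19)&(h[...,1]>150)&(h[...,2]>110);m=m[b[2]:b[3],b[0]:b[1]]
    print(n,cen(m),cv2.boundingRect(m.astype(np.uint8)),b)
E
```

```text
T [([190, 161, 18, 17, 156], [197.3, 167.1])] S [([183, 212, 30, 33, 164], [197.6, 226.7])]
[ 0.4728 -0.0119  0.2212]
[ 0.4741 -0.0086  0.2209] [-0.5452  0.2696 -0.3978] 0.03606640834228113 24.65
S red [([168, 265, 4, 6, 11], [169.8, 267.4])] blue [([170, 244, 28, 21, 314], [183.4, 254.0])]
  home: plug mid-top [168.6507 266.5143] blk top corners [[169.0, 251.0], [188.7, 240.4], [198.6, 253.2], [178.9, 264.3]]
T red [] blue [([156, 176, 27, 23, 464], [168.5, 186.9])]
  home: plug mid-top [156.7283 181.4654] blk top corners [[155.5, 178.2], [178.4, 180.8], [178.2, 196.4], [155.6, 193.9]]
predicted red centroid approx above; plate home corners S [[146.5, 264.7], [196.6, 237.6], [213.4, 259.2], [163.7, 288.2]] T [[144.3, 164.8], [201.6, 171.3], [200.6, 197.9], [144.8, 191.6]]
S plate [[144.89999389648438, 265.1000061035156], [199.0, 233.8000030517578], [214.39999389648438, 260.3999938964844], [160.3000030517578, 291.79998779296875]] 1639.0
T plate [[155.1999969482422, 195.5], [157.6999969482422, 175.10000610351562], [182.10000610351562, 178.10000610351562], [179.60000610351562, 198.60000610351562]] 423.0
top0 (np.float64(21.43362831858407), np.float64(32.36283185840708), 226) (11, 26, 25, 18) (180, 228, 135, 190)
side0 (np.float64(31.844086021505376), np.float64(36.86021505376344), 186) (18, 21, 28, 34) (165, 225, 190, 250)
```

The retainer is back in its original closed silhouette: side box (183,212,30,33) now, (183,211,28,34) at the start. The module hasn't moved and the arm is clear, so I'm handing in.

```bash
python3 -c "
from cell import manip
print(manip.finish_job())"
```

```text
the job is handed in; nothing more can be done
None
```

The job is handed in; the interface gave no verdict. On the last camera check the new blue module lay home on both pins, the retainer was closed, the arm was clear, and it had taken about 25 s of the 67 s allowed.

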